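# Slide the stylist's tool case home into its bay

## Robot

A 6-joint arm with a two-finger parallel gripper is mounted at the origin on the work surface. World frame = base frame: x ahead of the robot, y to its left, z up, the work surface at z = 0. Lengths are in m, angles in rad, forces in N, time in s.
With the tool pointing down it reaches from about 0.35 to 1 m from the base axis. Payload 7.1 kg.
Tool frame: the origin (TCP) lies between the finger pads; the fingertips stand 8 mm ahead of it and the grasp point (between the pads) lies 11 mm behind it; z points along the fingers, y is the direction in which the jaws open and shut (so a half turn about z gives the same grasp; the last joint's range is limited). The gripper opens to 85 mm and grips with 20 to 120 N. Pads are 22 mm wide; open, the fingers measure 114 mm over their backs; the gripper's body (76 mm by 85 mm) begins 54 mm behind the grasp point. The pads swing forward as they close: fully open they stand 13 mm farther back than shut.
Start: joints at [-1.232, 0.423, 1.63, -0, 1.089, -0.019], TCP at [0.219, -0.585, 0.239] pointing down, gripper open.
Joint ranges: [-3, 3], [-0.9, 2.11], [0.09, 2.58], [-1.31, 4.45], [0.11, 2.69], [-2.54, 2.54]. Speed limits (rad/s): [2.39, 2.39, 3.01, 3.14, 3.14, 3.14].

## Interface

Orientations are given as a unit quaternion [x, y, z, w].
In Python, from plant import observe, read_camera, sign_off gives the robot as it stands.
- The arm moves only by the tool send_rows, never from a script. Its argument "steps" is text: rows parted by semicolons, each of 7 numbers parted by spaces: the turn, a rotation vector about the world's x, y, z in units of pi/2 rad (1.0 is pi/2 rad), then the shift along the world's x, y, z in units of 0.25 m (1.0 is 0.25 m), then the opening, from -1 (shut) to 1 (fully open). A call has 1 to 10 rows; each row shifts and turns the pose as measured when the row begins; what a row does not reach is not made up. A row lasts 1/10 s, in which the tool goes at most 50 mm and 8.59 degrees, less where a joint would pass 70% of its speed; a pose out of reach is approached as far as the arm can. A call with a number of a shift or a turn outside -1 to 1 is refused whole. A call with a gripper value outside its range is refused whole. The fingers move at their own pace and stop on an object; "force" is the grip in N (left out, the last holds). Time passes only in rows, so rows that do not move let the fingers close. It gives the time, the measured TCP pose, the force and the opening at its end, in the units of the state.
- observe(): the state, without advancing time (a new reading comes with each control period).
- read_camera(name): name is "scene" or "top" or "wrist"; returns a dict with "image" (480x640x3 uint8, red, green, blue), "fx", "fy", "cx", "cy" (pixels), "xyz" and "attitude" of the camera in the world. Camera axes: x right, y up, looking along -z (the intrinsics and any distortion apply to the point x, -y, -z); pixel columns grow to the right and rows downward; lengths in m; the calibration is good to about 2 mm. A picture is of the moment at which its call begins. There is no depth.
- sign_off(): hands the job in, once; it reports no verdict.
The state is a dict: "time": time; "qpos": joint angles; "qd": joint speeds; "effort": joint torques, N m; "ee_pos": TCP position; "ee_rot": TCP orientation; "force": force on the tool from outside, world axes, zero at the start; "moment": the same for the moment, N m; "grip_width": finger opening in m.
Only numpy, scipy, OpenCV 4.12 (cv2) and the standard library are available. Lean on these libraries where they do the work, as an engineer would, in place of code of your own. Each camera call takes 0.05 s, during which the arm holds its last target. There are 200 camera calls.

## Task

The stylist's heavy upright tool case has been left out on the colour counter: push it back into the wide open bay in the middle of the white organiser until it is fully home, square against the back board. Push it with the fingers, only low down near its base, on the bottom shell below the seam, so that it slides along the counter instead of tipping; never push, hold or lift it by its lid or handle. Do not move or knock over any of the other things on the counter.

Things in the scene. Friction and masses are not known exactly. Their poses are not given: they have to be found in the camera images.
- case: Tool case: tall narrow hard case, black panels with aluminium edges, upright on four 8 mm rubber feet. 110 mm deep (x), 200 mm wide (y), 240 mm tall. Origin: centre of its underside, at counter height; x points from its front (two latches) to its back, z up. Its bottom shell, the only part to push, has flat upright faces from 8 mm up to the seam at 95 mm. About 2 kg.
- case_lid: Upper part of the case, fixed to it: from the seam at 95 mm to 240 mm, and the black arched carrying handle on top (110 mm long along y, up to 276 mm). Same origin and axes as the case. Not to be touched.
- case_back (a point): Middle of the foot of the case's back face: 55 mm along +x from the case's origin, with the case's axes. The case takes about 7 to 18 N to slide (friction 0.5 to 0.7) and, pushed on its front, begins to tip if pushed higher than about 75 to 105 mm.
- organiser: White laminate organiser, fixed, open above, 12 mm boards 130 mm high, 468 mm wide; turned up to 7 degrees. Middle: floorless bay 240 mm wide, 100 mm deep, open towards the robot. Either side: a 90 mm wide cubby with a 35 mm lip. Origin: middle of the foot of the bay's back board, inner face; x points out through the back board, so the mouth is at x = -100 mm, the bay's walls at y = +-120 mm.
- bay_back (a point): The organiser's origin again, with its axes. With the case home, its back touches the back board here and its front stands about 10 mm out of the bay's mouth.
- pump_bottle: White round pump bottle with a black pump head, 64 mm diameter, 193 mm tall, nozzle reaching 40 mm from its axis. Origin: centre of its underside. It stands in front of the organiser on the other side of the bay from the case, level with the case. Leave it standing.
- developer: White round bottle with a black cap, 60 mm diameter, 190 mm tall, in the organiser's left (+y) cubby. Origin: centre of its underside. Leave it.
- spray_can: Aluminium spray can with a black cap, 52 mm diameter, 204 mm tall, in the organiser's right (-y) cubby. Origin: centre of its underside. Leave it.
- tint_bowl: Black tint bowl with cream and a brush in it, 120 mm across, 52 mm high (brush handle to 90 mm), near the robot on its right. Origin: centre of its underside. Leave it.
- powder_tub: White round tub with a lid, 84 mm diameter, 85 mm high, near the robot on its left. Origin: centre of its underside. Leave it.
- timer: White round kitchen-type timer, 70 mm diameter, 43 mm high, on the right near the robot. Origin: centre of its underside. Leave it.

How it is judged:
At the end, for the whole second after the job is handed in: The case stands upright on the counter in the organiser's bay, at rest: its back within 8 mm of the back board at the middle, within 25 mm of the bay's centre line and square to it within 4 degrees (x of case_back in the frame of bay_back above -0.008 m and y of case_back in the frame of bay_back between -0.025 and 0.025 m and angle between the x axis of case and the x axis of organiser, either way round below 0.07 rad and angle between case's own z axis and vertical below 0.04 rad and height (world z) of case below 0.005 m and linear speed of case below 0.01 m/s); the robot touches nothing.
It fails at once if the case tips (more than 6 degrees) (angle between case's own z axis and vertical above 0.105 rad).
It fails at once if the case is lifted off the counter (height (world z) of case above 0.012 m).
It fails at once if the lid or the handle is pushed or held (more than 1.5 N) (contact force between the fingers and case_lid above 1.5 N).
It fails at once if the case is pushed with the arm or the gripper's body instead of the fingers (more than 4 N) (contact force between the arm and case above 4 N).
It fails at once if one of the other things is moved by more than 15 mm or tipped (distance of any of pump_bottle, developer, spray_can, tint_bowl, powder_tub, timer from where it was at the start of the episode above 0.015 m or angle between any of pump_bottle, developer, spray_can, tint_bowl, powder_tub, timer's own z axis and vertical above 0.3 rad).
It also fails if it takes over 61 s, if anything falls off the work surface, if the arm or the gripper's body presses on something with over 40 N, if the wrist force passes 120 N, or if a joint passes its speed limit or range.

## Working session

There is one attempt and no reset: what is moved stays moved. The work goes in short steps, Python scripts to look and compute and a tool call to move; the robot and the scene stay as the last step left them, time stands still between calls to the robot, and variables do not carry over. Pictures are saved under pics/ and viewed, about 8 in all and at most 12, crops included, and the job is handed in when it is done.

Besides the shell and the picture viewer there is one more tool, called after ">>>" as name(argument=value, ...) on one line, values as JSON. send_rows: Moves the arm, as the interface text tells. Shifts and turns lie within -1 to 1; 1 stands for 0.25 m of shift or pi/2 rad of turn. Its arguments: {"type":"object","properties":{"steps":{"type":"string"},"force":{"type":"number"}},"required":["steps"]}

```bash
mkdir -p pics; ls
cat > h.py <<'E'
import numpy as np, cv2, pickle
from plant import observe, read_camera, sign_off
from scipy.spatial.transform import Rotation as R
def snap(n,f):
    c=read_camera(n); cv2.imwrite(f'pics/{f}.png',c['image'][:,:,::-1]); pickle.dump(c,open(f'pics/{f}.pkl','wb')); return c
def load(f): return pickle.load(open(f'pics/{f}.pkl','rb'))
def rot(c):
    a=np.array(c['attitude'],float); return R.from_matrix(a) if a.shape==(3,3) else R.from_quat(a)
def back(c,uv,z):
    uv=np.atleast_2d(np.array(uv,float)); d=np.c_[(uv[:,0]-c['cx'])/c['fx'],-(uv[:,1]-c['cy'])/c['fy'],-np.ones(len(uv))]
    d=rot(c).apply(d); o=np.array(c['xyz']); z=np.broadcast_to(z,len(uv)); return o+d*((z-o[2])/d[:,2])[:,None]
def proj(c,P):
    p=rot(c).inv().apply(np.atleast_2d(P)-np.array(c['xyz'])); return np.c_[c['cx']-c['fx']*p[:,0]/p[:,2],c['cy']+c['fy']*p[:,1]/p[:,2]]
E
python3 - <<'E'
from h import *
for n in('top','scene'):
    c=snap(n,n+'0'); print({k:v for k,v in c.items() if k!='image'})
print(observe())
E
```

```text
pics
{'fx': 537.2957734058948, 'fy': 537.2957734058948, 'cx': 329.01402229772725, 'cy': 243.57371222816, 'xyz': array([ 0.3171687 , -0.03306977,  1.0686618 ]), 'attitude': array([-0.07056687,  0.07100445,  0.70460621, -0.70250179])}
{'fx': 438.1156180111858, 'fy': 438.1156180111858, 'cx': 322.34303751688435, 'cy': 231.51460558367052, 'xyz': array([ 0.94064546, -0.56599489,  0.50088202]), 'attitude': array([0.45219768, 0.15000443, 0.25966602, 0.83999374])}
{'time': 0.1, 'qpos': array([-1.23199191e+00,  4.23761609e-01,  1.63062696e+00, -4.23477508e-05,
        1.08859995e+00, -1.90008422e-02]), 'qd': array([-0.00061361, -0.0017156 , -0.00109256,  0.00026388,  0.00155549,
       -0.00167252]), 'effort': array([-4.70597643e-04, -5.58423722e+01, -2.82445371e+01,  6.82701000e-06,
        2.99542371e-03, -1.15859322e-07]), 'ee_pos': array([ 0.21873705, -0.58494885,  0.23861991]), 'ee_rot': array([ 9.84037573e-01,  1.77959454e-01, -1.29639341e-04, -6.86044003e-04]), 'force': array([-0.32295425, -0.40381223, -0.78115459]), 'moment': array([-0.0397386 , -0.01122024,  0.04344984]), 'grip_width': 0.08533091216892938}
```

View pics/top0.png

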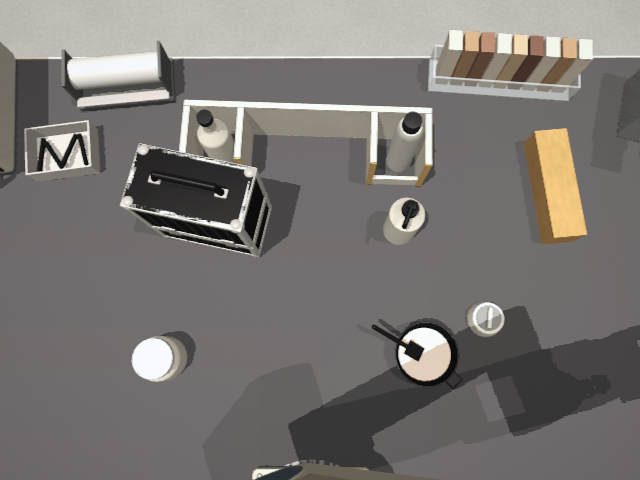

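View pics/scene0.png

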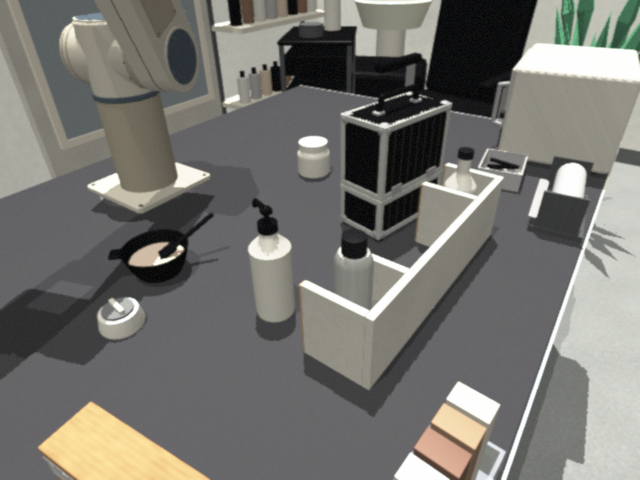

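Top view: the case (lid corners about (145,147), (257,160), (238,228), (127,203)) stands up and left of the bay. The bay mouth lies between about (243,160) and (370,180), the pump is at (405,222), the bowl at (425,353), the tub at (158,358) and the timer at (487,319). I'll zoom in for accurate corners.

Run:
```python
import cv2
i=cv2.imread('pics/top0.png')[90:270,110:450]
i=cv2.resize(i,None,fx=2.35,fy=2.35,interpolation=cv2.INTER_CUBIC); i=cv2.convertScaleAbs(i,alpha=1.3,beta=15)
cv2.imwrite('pics/top0c.png',i); print(i.shape)
```

```text
(423, 799, 3)
```

View pics/top0c.png

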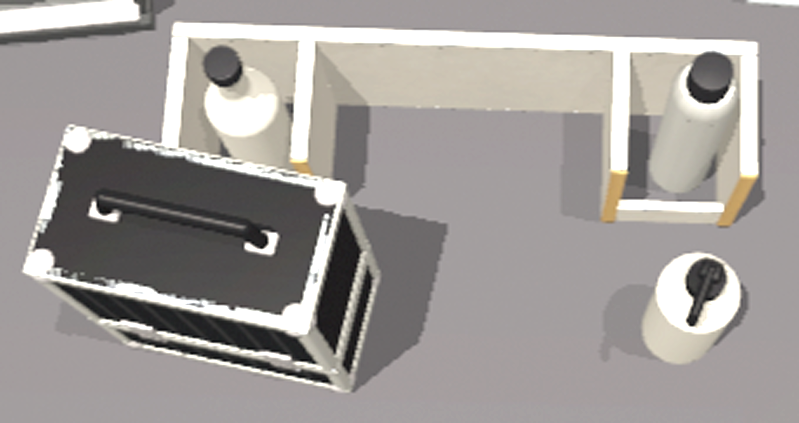

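```bash
cat > fit.py <<'E'
from h import *
from scipy.optimize import least_squares
def w(p,L):
    L=np.array(L,float); c,s=np.cos(p[2]),np.sin(p[2]); return np.c_[p[0]+c*L[:,0]-s*L[:,1],p[1]+s*L[:,0]+c*L[:,1],L[:,2]]
def fit(c,L,uv,p0):
    r=least_squares(lambda p:(proj(c,w(p,L))-uv).ravel(),p0,loss='soft_l1'); return r.x,(proj(c,w(r.x,L))-uv).round(1)
def rel(case,org):
    b=np.array(case[:2])+.055*np.array([np.cos(case[2]),np.sin(case[2])])-org[:2]; c,s=np.cos(org[2]),np.sin(org[2])
    return c*b[0]+s*b[1],-s*b[0]+c*b[1],np.degrees(case[2]-org[2])
CL=[[.055,.1,.24],[.055,-.1,.24],[-.055,-.1,.24],[-.055,.1,.24]]
E
python3 - <<'E'
from fit import *
c=load('top0'); f=lambda a:np.array(a,float)/2.35+[110,90]
L=[[.012,.234,.13],[.012,-.234,.13],[-.1,-.120,.13],[-.1,-.132,.13],[-.1,.12,.13],[0,.12,.13],[0,-.12,.13],[-.1,-.234,.13]]
uv=f([[172,23],[757,44],[612,171],[627,171],[309,161],[315,43],[612,50],[755,177]])
o,e=fit(c,L,uv,[.8,0,0]); print('org',o,e.tolist())
k,e=fit(c,CL+[[-.055,-.1,.008]],f([[68,126],[345,182],[308,333],[24,272],[347,391]]),[.7,.2,0]); print('case',k,e.tolist())
print('rel',rel(k,o), 'corners',w(k,CL)[:,:2].round(3).tolist())
print('pump',back(c,f([[706,280]]),.18),back(c,f([[680,330]]),.0))
for n,u,z in(('bowl',(425,354),.052),('brush',(375,327),.09),('tub',(153,359),.085),('timer',(487,319),.043)): print(n,back(c,[u],z).round(3))
print('bayfoot',back(c,f([[335,103],[607,112]]),0).round(3), 'walls front',w(o,[[-.1,.12,0],[-.1,-.12,0]]).round(3))
E
```

```text
org [ 0.7638861   0.00593979 -0.03870479] [[0.4, 0.2], [-0.1, -0.4], [-0.2, 0.0], [-0.1, 0.3], [-1.6, -0.1], [-0.5, -0.4], [0.8, 0.9], [0.9, -0.4]]
case [ 0.58008962  0.19132126 -0.21491251] [[-0.4, -1.0], [0.6, -0.4], [-0.1, 0.1], [-0.9, 0.3], [1.8, 1.0]]
rel (np.float64(-0.13668382656537448), np.float64(0.1684892532737492), np.float64(-10.09595887609499)) corners [[0.655, 0.277], [0.612, 0.082], [0.505, 0.105], [0.548, 0.301]]
pump [[ 0.55747839 -0.17330421  0.18      ]] [[ 0.56135025 -0.17764887  0.        ]]
bowl [[ 0.314 -0.211  0.052]]
brush [[ 0.362 -0.116  0.09 ]]
tub [[0.307 0.282 0.085]]
timer [[ 0.379 -0.333  0.043]]
bayfoot [[ 0.772  0.127  0.   ]
 [ 0.763 -0.118  0.   ]] walls front [[ 0.669  0.13   0.   ]
 [ 0.659 -0.11   0.   ]]
```

```bash
cat > go.py <<'E'
from h import *
PSI=-.0387
def ori(kind,t,psi=PSI):
    X=np.array([np.cos(psi),np.sin(psi),0]);Y=np.array([-np.sin(psi),np.cos(psi),0]);t=np.radians(t)
    d=-Y if kind=='side' else X
    z=d*np.sin(t)-np.array([0,0,1])*np.cos(t); y=X if kind=='side' else Y
    return np.c_[np.cross(y,z),y,z]
def plan(p,Rm,N=None):
    o=observe(); dp=(np.array(p)-o['ee_pos'])/.25; rv=(R.from_matrix(Rm)*R.from_quat(o['ee_rot']).inv()).as_rotvec()/(np.pi/2)
    N=N or int(np.ceil(max(np.linalg.norm(dp)/.2,np.linalg.norm(rv)/.0954)))
    print('N',N,'row',(rv/N).round(4),(dp/N).round(4),'tcp',o['ee_pos'].round(4),'q',o['qpos'].round(2),'F',o['force'].round(1),'t',round(o['time'],1))
E
python3 - <<'E'
from go import *
plan([.45,-.25,.45],ori('side',0),10)
plan([.45,.15,.45],ori('side',0),20)
E
```

```text
N 10 row [-0.0001 -0.0001  0.0748] [0.0925 0.134  0.0846] tcp [ 0.2187 -0.5849  0.2386] q [-1.23  0.42  1.63 -0.    1.09 -0.02] F [-0.3 -0.4 -0.8] t 0.1
N 20 row [-0.     -0.      0.0374] [0.0463 0.147  0.0423] tcp [ 0.2187 -0.5849  0.2386] q [-1.23  0.42  1.63 -0.    1.09 -0.02] F [-0.3 -0.4 -0.8] t 0.1
```

>>> send_rows(steps="0 0 0.075 0.09 0.134 0.085 0.18; 0 0 0.075 0.09 0.134 0.085 0.18; 0 0 0.075 0.09 0.134 0.085 0.18; 0 0 0.075 0.09 0.134 0.085 0.18; 0 0 0.075 0.09 0.134 0.085 0.18; 0 0 0.075 0.09 0.134 0.085 0.18; 0 0 0.075 0.09 0.134 0.085 0.18; 0 0 0.075 0.09 0.134 0.085 0.18; 0 0 0.075 0.09 0.134 0.085 0.18; 0 0 0.075 0.09 0.134 0.085 0.18")

```text
time: 1.1
ee_pos: [0.4442, -0.2367, 0.451]
ee_rot: [0.706, 0.708, -0.004, -0.006]
force: [-0.3, -0.6, 0.7]
grip_width: 0.0503
```

Run:
```python
from go import *
plan([.45,.15,.45],ori('side',0))
```

```text
N 8 row [-0.0002 -0.0011 -0.0033] [ 0.0029  0.1934 -0.0005] tcp [ 0.4442 -0.2367  0.451 ] q [-0.51  0.06  1.62 -0.    1.47 -0.51] F [-0.3 -0.6  0.7] t 1.1
```

>>> send_rows(steps="0 0 0 0 0.19 0 0.18; 0 0 0 0 0.19 0 0.18; 0 0 0 0 0.19 0 0.18; 0 0 0 0 0.19 0 0.18; 0 0 0 0 0.19 0 0.18; 0 0 0 0 0.19 0 0.18; 0 0 0 0 0.19 0 0.18; 0 0 0 0 0.19 0 0.18; 0 0 0 0.05 0.18 0 0.18; 0 0 0 0.05 0.18 0 0.18")

```text
time: 2.1
ee_pos: [0.467, 0.251, 0.4532]
ee_rot: [0.705, 0.71, -0.003, -0.003]
force: [0.9, -0.3, -0.8]
grip_width: 0.0502
```

Run:
```python
from go import *
plan([.587,.44,.35],ori('side',40),10)
```

```text
N 10 row [-0.0444  0.0002 -0.0026] [ 0.048   0.0756 -0.0413] tcp [0.467  0.251  0.4532] q [0.47 0.1  1.57 0.   1.48 0.46] F [ 0.9 -0.3 -0.8] t 2.1
```

>>> send_rows(steps="-0.044 0 0 0.048 0.076 -0.04 0.18; -0.044 0 0 0.048 0.076 -0.04 0.18; -0.044 0 0 0.048 0.076 -0.04 0.18; -0.044 0 0 0.048 0.076 -0.04 0.18; -0.044 0 0 0.048 0.076 -0.04 0.18; -0.044 0 0 0.048 0.076 -0.04 0.18; -0.044 0 0 0.048 0.076 -0.04 0.18; -0.044 0 0 0.048 0.076 -0.04 0.18; -0.044 0 0 0.048 0.076 -0.04 0.18; -0.044 0 0 0.048 0.076 -0.04 0.18")

```text
time: 3.1
ee_pos: [0.5892, 0.4528, 0.3478]
ee_rot: [0.659, 0.665, -0.252, 0.246]
force: [1.4, -0.8, -0.1]
grip_width: 0.0504
```

Run:
```python
from go import *
plan([.587,.38,.045],ori('side',40),10)
```

```text
N 10 row [ 0.0013 -0.0007 -0.0028] [-0.0009 -0.0291 -0.1211] tcp [0.5892 0.4528 0.3478] q [ 0.82  0.8   0.9  -0.51  1.97  0.73] F [ 1.4 -0.8 -0.1] t 3.1
```

>>> send_rows(steps="0 0 0 0 -0.025 -0.121 0.18; 0 0 0 0 -0.025 -0.121 0.18; 0 0 0 0 -0.025 -0.121 0.18; 0 0 0 0 -0.025 -0.121 0.18; 0 0 0 0 -0.025 -0.121 0.18; 0 0 0 0 -0.025 -0.121 0.18; 0 0 0 0 -0.025 -0.121 0.18; 0 0 0 0 -0.025 -0.121 0.18; 0 0 0 0 -0.025 -0.12 0.18; 0 0 0 0 0 0 0.18")

```text
time: 4.1
ee_pos: [0.5847, 0.3961, 0.0505]
ee_rot: [0.654, 0.667, -0.259, 0.246]
force: [-0.2, -1.0, -1.0]
grip_width: 0.0504
```

Run:
```python
from go import *
plan([.587,.34,.045],ori('side',40),10)
snap('scene','scene1')
```

```text
N 10 row [ 0.002  -0.0016 -0.0031] [ 0.0009 -0.0225 -0.0022] tcp [0.5847 0.3961 0.0505] q [ 0.77  1.02  1.16 -0.49  1.54  0.92] F [-0.2 -1.  -1. ] t 4.1
```

View pics/scene1.png

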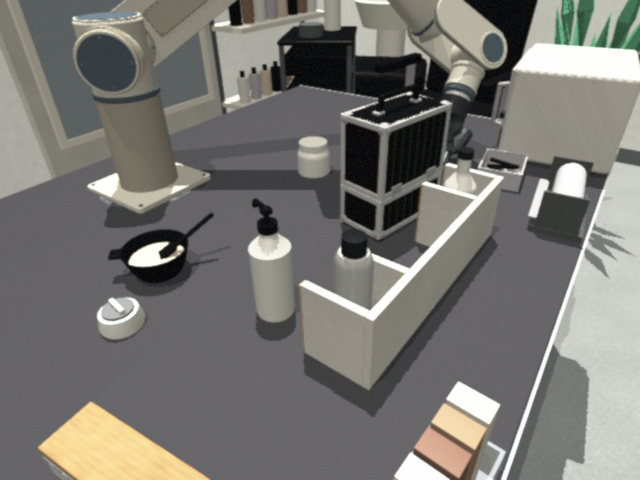

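The gripper stands clear behind the case, at about (460,120), with the arm above it. I'll approach and begin the side push.

>>> send_rows(steps="0.002 -0.0015 -0.003 0.001 -0.04 -0.003 0.18; 0.002 -0.0015 -0.003 0 -0.04 -0.003 0.18; 0.002 -0.0015 -0.003 0 -0.04 -0.003 0.18; 0.002 -0.0015 -0.003 0 -0.04 -0.003 0.18; 0.002 -0.0015 -0.003 0 -0.04 -0.003 0.18; 0.002 -0.0015 -0.003 0 -0.03 0 0.18; 0.002 -0.0015 -0.003 0 -0.03 0 0.18; 0.002 -0.0015 -0.003 0 -0.03 0 0.18; 0.002 -0.0015 -0.003 0 -0.03 0 0.18; 0.002 -0.0015 -0.003 0 -0.03 0 0.18")

```text
time: 5.15
ee_pos: [0.5893, 0.3066, 0.0573]
ee_rot: [0.681, 0.651, -0.238, 0.237]
force: [-2.0, 15.9, 4.4]
grip_width: 0.0503
```

Run:
```python
from go import *
plan([.583,.3,.043],ori('side',40),10)
```

```text
N 10 row [-0.0008  0.0009  0.0001] [-0.0025 -0.0026 -0.0057] tcp [0.5893 0.3066 0.0573] q [ 0.68  0.92  1.35 -0.51  1.39  0.95] F [-2.  15.9  4.4] t 5.2
```

>>> send_rows(steps="-0.001 0.001 0 -0.003 -0.03 -0.01 0.18; -0.001 0.001 0 -0.003 -0.03 -0.01 0.18; 0 0 0 -0.003 -0.03 -0.01 0.18; 0 0 0 -0.003 -0.03 -0.008 0.18; 0 0 0 -0.003 -0.03 -0.005 0.18; 0 0 0 -0.003 -0.03 -0.005 0.18")

```text
time: 5.75
ee_pos: [0.5906, 0.2807, 0.0526]
ee_rot: [0.687, 0.654, -0.219, 0.232]
force: [-2.4, 15.0, 7.8]
grip_width: 0.0504
```

Run:
```python
from go import *
plan([.583,.2,.043],ori('side',40),10)
snap('top','top1')
import cv2
i=cv2.imread('pics/top1.png')[20:290,60:450]; cv2.imwrite('pics/top1c.png',cv2.convertScaleAbs(cv2.resize(i,None,fx=2,fy=2,interpolation=cv2.INTER_CUBIC),alpha=1.3,beta=15))
```

```text
N 10 row [-0.0031  0.0022 -0.0001] [-0.003  -0.0323 -0.0038] tcp [0.5906 0.2807 0.0526] q [ 0.64  0.89  1.41 -0.53  1.3   0.96] F [-2.4 15.   7.8] t 5.8
```

View pics/top1c.png

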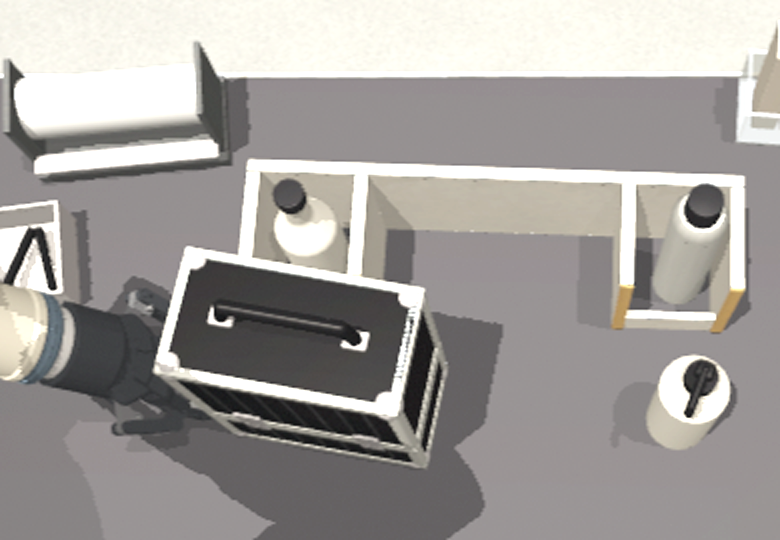

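Crop (2x, offset 60,20): the case has moved towards the bay. Its lid corners are at about (186,248), (424,287), (398,415) and (158,370), with the fingers at its left side.

Run:
```python
from fit import *
c=load('top1'); f=lambda a:np.array(a,float)/2+[60,20]
k,e=fit(c,CL,f([[186,248],[424,287],[398,415],[158,370]]),[.7,.2,0]); print('case',k,e.tolist())
print(rel(k,[.7639,.0059,-.0387]))
```

```text
case [ 0.58323504  0.16506365 -0.17992297] [[0.0, -1.5], [0.9, -0.6], [0.3, 0.4], [-2.5, 1.4]]
(np.float64(-0.132235334469402), np.float64(0.14431301854227707), np.float64(-8.091480018581427))
```

>>> send_rows(steps="-0.005 0.004 0 -0.005 -0.04 -0.01 0.18; -0.005 0.004 0 -0.005 -0.04 -0.01 0.18; -0.005 0.004 0 -0.005 -0.04 -0.01 0.18; -0.005 0.004 0 -0.005 -0.04 -0.01 0.18; -0.005 0.004 0 -0.005 -0.04 -0.01 0.18; -0.005 0.004 0 -0.005 -0.04 -0.01 0.18; -0.005 0.004 0 -0.005 -0.04 -0.01 0.18; -0.005 0.004 0 -0.005 -0.04 -0.01 0.18")

```text
time: 6.6
ee_pos: [0.5904, 0.2284, 0.0438]
ee_rot: [0.681, 0.657, -0.226, 0.232]
force: [-1.8, 14.4, 9.1]
grip_width: 0.0506
```

Run:
```python
from go import *
plan([.579,.2,.043],ori('side',40),10)
```

```text
N 10 row [-0.0025  0.0013 -0.0005] [-0.0046 -0.0114 -0.0003] tcp [0.5904 0.2284 0.0438] q [ 0.59  0.87  1.49 -0.57  1.25  0.94] F [-1.8 14.4  9.1] t 6.6
```

>>> send_rows(steps="-0.005 0.003 -0.001 -0.006 -0.04 -0.003 0.18; -0.005 0.003 -0.001 -0.006 -0.04 -0.003 0.18; -0.005 0.003 -0.001 -0.006 -0.04 -0.003 0.18; -0.005 0.003 -0.001 -0.006 -0.04 -0.003 0.18; -0.005 0.003 -0.001 -0.006 -0.04 -0.003 0.18; -0.005 0.003 -0.001 -0.006 -0.04 -0.003 0.18; -0.005 0.003 -0.001 -0.006 -0.04 -0.003 0.18; -0.005 0.003 -0.001 -0.006 -0.04 -0.003 0.18")

```text
time: 7.4
ee_pos: [0.5876, 0.1714, 0.0436]
ee_rot: [0.68, 0.654, -0.235, 0.235]
force: [0.9, 13.4, 4.6]
grip_width: 0.0504
```

Run:
```python
from go import *
plan([.579,.13,.043],ori('side',40),10)
snap('top','top2')
import cv2
i=cv2.imread('pics/top2.png')[90:290,110:450]; cv2.imwrite('pics/top2c.png',cv2.convertScaleAbs(cv2.resize(i,None,fx=2,fy=2,interpolation=cv2.INTER_CUBIC),alpha=1.3,beta=15))
```

```text
N 10 row [-0.0013  0.0009 -0.0003] [-0.0034 -0.0166 -0.0002] tcp [0.5876 0.1714 0.0436] q [ 0.52  0.85  1.56 -0.61  1.2   0.93] F [ 0.9 13.4  4.6] t 7.4
```

View pics/top2c.png

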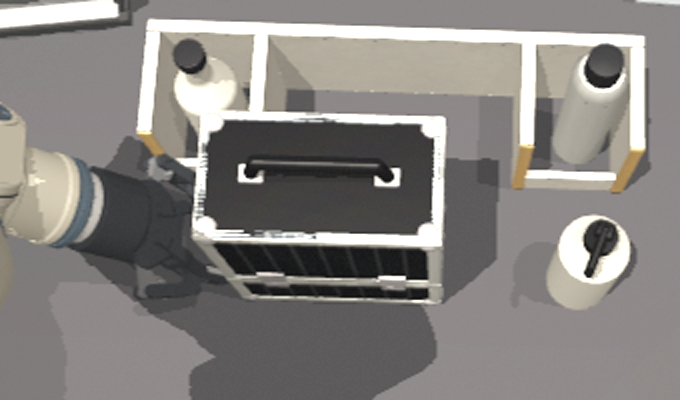

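The case is now almost square to the organiser. Crop corners (2x, offset 110,90) are at about (201,111), (446,118), (442,246) and (192,233). It still has to go right.

Run:
```python
from fit import *
c=load('top2'); f=lambda a:np.array(a,float)/2+[110,90]
k,e=fit(c,CL+[[-.055,-.1,.008]],f([[201,111],[446,118],[442,246],[192,233],[441,303]]),[.7,.2,0]); print('case',k,e.tolist())
print(rel(k,[.7639,.0059,-.0387]))
```

```text
case [ 0.59367598  0.0609058  -0.03469745] [[0.3, -1.4], [0.1, -1.2], [-0.0, 0.0], [-0.4, 2.7], [0.0, 0.9]]
(np.float64(-0.11722519352996623), np.float64(0.04859873172342913), np.float64(0.22932915659816744))
```

>>> send_rows(steps="-0.003 0.002 -0.001 -0.002 -0.04 -0.003 0.18; -0.003 0.002 -0.001 -0.002 -0.04 -0.003 0.18; -0.003 0.002 -0.001 -0.002 -0.04 -0.003 0.18; -0.003 0.002 -0.001 -0.002 -0.04 -0.003 0.18; -0.003 0.002 -0.001 -0.002 -0.04 -0.003 0.18; -0.003 0.002 -0.001 -0.002 -0.04 -0.003 0.18")

```text
time: 8.05
ee_pos: [0.5926, 0.1271, 0.0435]
ee_rot: [0.681, 0.653, -0.233, 0.236]
force: [-0.9, 13.8, 6.1]
grip_width: 0.0504
```

>>> send_rows(steps="0 0 0 0 0.08 0 0.18; 0 0 0 0 0.12 0.02 0.18; 0 0 0 0 0.12 0.1 0.18; 0 0 0 0 0.1 0.15 0.18; 0 0 0 0 0.05 0.19 0.18; 0 0 0 0 0 0.2 0.18; 0 0 0 0 0 0.2 0.18; 0 0 0 0 0 0.2 0.18; 0 0 0 0 0 0.2 0.18; 0 0 0 0 0 0.2 0.18")

```text
time: 9.05
ee_pos: [0.5832, 0.2568, 0.4066]
ee_rot: [0.677, 0.656, -0.239, 0.232]
force: [1.0, 0.4, -0.1]
grip_width: 0.0505
```

Run:
```python
from go import *
plan([.44,.13,.42],ori('side',0),8)
plan([.40,.02,.42],ori('front',0))
plan([.40,.02,.42],-ori('front',0)*[1,1,-1])
```

```text
N 8 row [ 0.0541 -0.0018 -0.0006] [-0.0716 -0.0634  0.0067] tcp [0.5832 0.2568 0.4066] q [ 0.63  0.51  1.26 -0.54  1.8   0.65] F [ 1.   0.4 -0.1] t 9.1
N 12 row [0.0291 0.0272 0.0794] [-0.0611 -0.0789  0.0045] tcp [0.5832 0.2568 0.4066] q [ 0.63  0.51  1.26 -0.54  1.8   0.65] F [ 1.   0.4 -0.1] t 9.1
N 12 row [ 0.0273 -0.0292 -0.0802] [-0.0611 -0.0789  0.0045] tcp [0.5832 0.2568 0.4066] q [ 0.63  0.51  1.26 -0.54  1.8   0.65] F [ 1.   0.4 -0.1] t 9.1
```

```bash
cat >> go.py <<'E'
def front(t,psi=PSI): return ori('front',t,psi)*[-1,-1,1]
E
python3 - <<'E'
from go import *
plan([.43,.02,.40],front(35))
E
```

```text
N 13 row [ 0.0473 -0.0507 -0.0654] [-0.0471 -0.0729 -0.002 ] tcp [0.5832 0.2568 0.4066] q [ 0.63  0.51  1.26 -0.54  1.8   0.65] F [ 1.   0.4 -0.1] t 9.1
```

>>> send_rows(steps="0.047 -0.051 -0.065 -0.047 -0.073 0 0.8; 0.047 -0.051 -0.065 -0.047 -0.073 0 0.8; 0.047 -0.051 -0.065 -0.047 -0.073 0 0.8; 0.047 -0.051 -0.065 -0.047 -0.073 0 0.8; 0.047 -0.051 -0.065 -0.047 -0.073 0 0.8; 0.047 -0.051 -0.065 -0.047 -0.073 0 0.8; 0.047 -0.051 -0.065 -0.047 -0.073 0 0.8; 0.047 -0.051 -0.065 -0.047 -0.073 0 0.8; 0.047 -0.051 -0.065 -0.047 -0.073 0 0.8; 0.047 -0.051 -0.065 -0.047 -0.073 0 0.8")

```text
time: 10.05
ee_pos: [0.4629, 0.084, 0.417]
ee_rot: [0.965, 0.162, 0.193, 0.072]
force: [0.0, -1.4, 0.2]
grip_width: 0.0769
```

Run:
```python
from go import *
plan([.43,.02,.40],front(35))
plan([.45,.02,.20],front(35))
```

```text
N 3 row [ 0.0493 -0.0462 -0.065 ] [-0.0439 -0.0853 -0.0226] tcp [0.4629 0.084  0.417 ] q [ 0.26 -0.17  1.96 -0.21  0.98  1.59] F [ 0.  -1.4  0.2] t 10.1
N 5 row [ 0.0296 -0.0277 -0.039 ] [-0.0103 -0.0512 -0.1736] tcp [0.4629 0.084  0.417 ] q [ 0.26 -0.17  1.96 -0.21  0.98  1.59] F [ 0.  -1.4  0.2] t 10.1
```

>>> send_rows(steps="0.05 -0.046 -0.065 -0.044 -0.085 0 0.8; 0.05 -0.046 -0.065 -0.044 -0.085 0 0.8; 0.05 -0.046 -0.065 -0.044 -0.085 0 0.8; 0 0 0 0.01 0 -0.18 0.8; 0 0 0 0.01 0 -0.18 0.8; 0 0 0 0.01 0 -0.18 0.8; 0 0 0 0.01 0 -0.18 0.8; 0 0 0 0.01 0 -0.18 0.8; 0 0 0 0.01 0 -0.18 0.8; 0 0 0 0 0 0 0.8")

```text
time: 11.05
ee_pos: [0.4399, 0.0227, 0.2159]
ee_rot: [0.953, -0.027, 0.301, 0.01]
force: [-0.1, 0.3, 1.3]
grip_width: 0.0768
```

Run:
```python
from go import *
plan([.46,.02,.043],front(35))
snap('top','top3')
import cv2
i=cv2.imread('pics/top3.png')[90:390,80:480]; cv2.imwrite('pics/top3c.png',cv2.convertScaleAbs(cv2.resize(i,None,fx=2,fy=2,interpolation=cv2.INTER_CUBIC),alpha=1.3,beta=15))
```

```text
N 4 row [0.0003 0.0002 0.0031] [ 0.0201 -0.0027 -0.1729] tcp [0.4399 0.0227 0.2159] q [ 0.08  0.03  2.4  -0.69  0.13  2.36] F [-0.1  0.3  1.3] t 11.1
```

View pics/top3c.png

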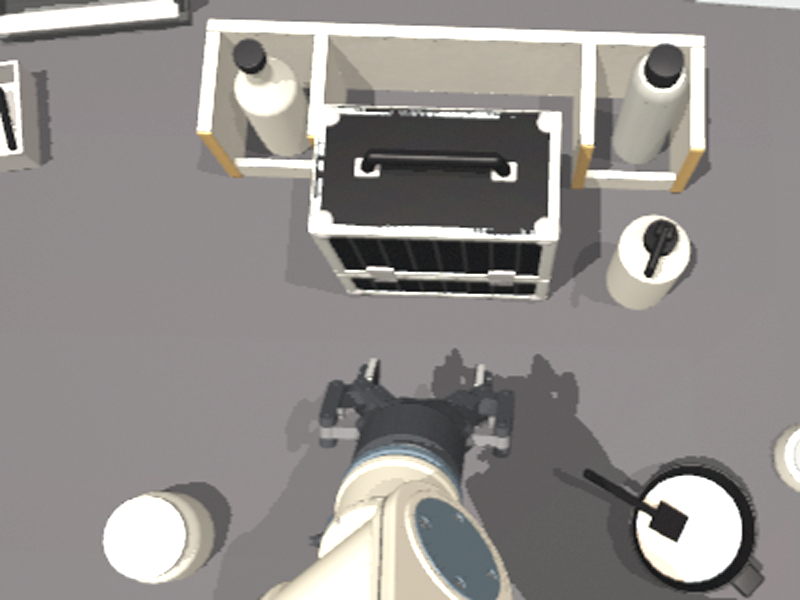

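Crop (2x, offset 80,90): the case is square in front of the bay, with its lid corners at about (318,105), (562,112), (558,240) and (310,232). The fingers are in front of it at (375,370) and (483,375). q5 is near its limit, which halted the descent, so I'll fit the arm's planar geometry to choose a reachable tilt.

Run:
```python
from fit import *
from go import front
c=load('top3'); f=lambda a:np.array(a,float)/2+[80,90]
k,e=fit(c,CL+[[-.055,-.1,.008]],f([[318,105],[562,112],[558,242],[310,234],[548,300]]),[.6,0.02,0]); print('case',k,e.tolist())
print(rel(k,[.7639,.0059,-.0387]),'front mid',w(k,[[-.055,0,0]]))
D=[([.2187,-.5849,.2386],[.984,.178,0,-.0007],.4237,1.6306),([.467,.251,.4532],[.705,.71,-.003,-.003],.10,1.57),([.5892,.4528,.3478],[.659,.665,-.252,.246],.8,.9),
([.5847,.3961,.0505],[.654,.667,-.259,.246],1.02,1.16),([.5904,.2284,.0438],[.681,.657,-.226,.232],.87,1.49),([.5876,.1714,.0436],[.68,.654,-.235,.235],.85,1.56),
([.5832,.2568,.4066],[.677,.656,-.239,.232],.51,1.26),([.4629,.084,.417],[.965,.162,.193,.072],-.17,1.96),([.4399,.0227,.2159],[.953,-.027,.301,.01],.03,2.40)]
def wc(p,q,Lt):
    W=np.array(p)-Lt*R.from_quat(q).apply([0,0,1]); return np.hypot(W[0],W[1]),W[2]
def fk(x,q2,q3): a,d,L1,L2,Lt,e=x; return a+L1*np.sin(q2)+L2*np.sin(q2+q3)+e*np.cos(q2+q3), d+L1*np.cos(q2)+L2*np.cos(q2+q3)-e*np.sin(q2+q3)
res=lambda x:np.ravel([np.subtract(wc(p,q,x[4]),fk(x,a,b)) for p,q,a,b in D])
s=least_squares(res,[0,.3,.45,.4,.25,0]); x=s.x; print(x.round(3),np.abs(s.fun).max().round(4))
for t in(15,20,25,30,35):
  for X in(.46,.5,.53,.6,.645):
    T=wc([X,.02,.045],R.from_matrix(front(t)).as_quat(),x[4])
    q=least_squares(lambda q:np.subtract(fk(x,*q),T),[.3,2.2]); print(t,X,q.x.round(2),'q5',round(np.pi-np.radians(t)-q.x.sum(),2),'err',round(abs(q.fun).max(),3))
```

```text
case [ 0.59697196  0.01488459 -0.03257651] [[-0.1, -0.2], [0.1, -0.3], [0.9, -0.2], [-0.4, 0.2], [-0.6, 0.6]]
(np.float64(-0.11215169611543954), np.float64(0.0028561516180737375), np.float64(0.35084985203404623)) front mid [[0.54200115 0.01667598 0.        ]]
[0.    0.311 0.556 0.486 0.287 0.075] 0.0024
15 0.46 [0.5  2.24] q5 0.14 err 0.0
15 0.5 [0.53 2.16] q5 0.19 err 0.0
15 0.53 [0.55 2.1 ] q5 0.23 err 0.0
15 0.6 [0.61 1.95] q5 0.33 err 0.0
15 0.645 [0.65 1.84] q5 0.39 err 0.0
20 0.46 [0.51 2.29] q5 -0.01 err 0.0
20 0.5 [0.53 2.21] q5 0.05 err 0.0
20 0.53 [0.55 2.15] q5 0.1 err 0.0
20 0.6 [0.6 2. ] q5 0.19 err 0.0
20 0.645 [0.64 1.9 ] q5 0.25 err 0.0
25 0.46 [0.52 2.34] q5 -0.16 err 0.0
25 0.5 [0.54 2.26] q5 -0.09 err 0.0
25 0.53 [0.56 2.2 ] q5 -0.05 err 0.0
25 0.6 [0.6  2.05] q5 0.05 err 0.0
25 0.645 [0.64 1.95] q5 0.12 err 0.0
30 0.46 [0.55 2.39] q5 -0.32 err 0.0
30 0.5 [0.56 2.3 ] q5 -0.25 err 0.0
30 0.53 [0.57 2.24] q5 -0.2 err 0.0
30 0.6 [0.61 2.1 ] q5 -0.09 err 0.0
30 0.645 [0.64 2.  ] q5 -0.02 err 0.0
35 0.46 [0.6  2.43] q5 -0.49 err 0.0
35 0.5 [0.6  2.35] q5 -0.41 err 0.0
35 0.53 [0.6  2.28] q5 -0.36 err 0.0
35 0.6 [0.63 2.14] q5 -0.24 err 0.0
35 0.645 [0.66 2.04] q5 -0.17 err 0.0
```

```bash
cat > kin.py <<'E'
from go import *
from scipy.optimize import least_squares
a,d,L1,L2,Lt,e=0,.311,.556,.486,.287,.075
C=None
def fkR(q): return R.from_euler('ZYZYZ',[q[0],q[1]+q[2],q[3],q[4],q[5]])
def fk(q):
    s=q[1]+q[2]; r=L1*np.sin(q[1])+L2*np.sin(s)+e*np.cos(s); z=d+L1*np.cos(q[1])+L2*np.cos(s)-e*np.sin(s)
    Ro=fkR(q)*R.from_euler('z',CZ); return np.array([r*np.cos(q[0]),r*np.sin(q[0]),z])+Lt*Ro.apply([0,0,1]),Ro
CZ=np.pi/2
o=observe()
def calib():
    global CZ; CZ=0.; M=(fkR(o['qpos']).inv()*R.from_quat(o['ee_rot'])).as_rotvec(); CZ=M[2]; return M
CAL=calib()
lo=np.array([-3,-.9,.09,-1.31,.13,-2.5]);hi=np.array([3,2.11,2.55,4.4,2.69,2.5])
def ik(p,Rm,q0):
    T=R.from_matrix(Rm); f=lambda q:np.r_[fk(q)[0]-p,.3*(fk(q)[1]*T.inv()).as_rotvec()]
    s=least_squares(f,np.clip(q0,lo+.01,hi-.01),bounds=(lo,hi)); return s.x,abs(s.fun).max()
def rows(qt,N):
    """rows from the observed pose along a joint path to qt"""
    q=o['qpos']; p,r=o['ee_pos'],R.from_quat(o['ee_rot'])
    for i in range(1,N+1):
        pn,rn=fk(q+(qt-q)*i/N); rv=(rn*r.inv()).as_rotvec()/(np.pi/2); dp=(pn-p)/.25
        print(*rv.round(3),*dp.round(3),'  ',pn.round(3)); p,r=pn,rn
E
python3 - <<'E'
from kin import *
print('cal',CAL,fk(o['qpos'])[0]-o['ee_pos'])
for t in(40,45,50):
  for p in([.43,.02,.33],[.46,.02,.2],[.46,.02,.045],[.53,.02,.045],[.65,.01,.045]):
    q,er=ik(np.array(p),front(t),[.05,.5,2.2,3.14,.5,-1.57]); print(t,p,q.round(2),round(er,4))
A=np.array([.05,.0,1.9,0,.5,1.57]); print(fk(A)[0]); B=A.copy(); B[3]=3.14;B[5]=-1.57; print(fk(B)[0])
rows(A,6)
E
```

```text
Traceback (most recent call last):
  File "kin.py", line 13, in <module>
    CAL=calib()
  File "kin.py", line 12, in calib
    global CZ; CZ=0.; M=(fkR(o['qpos']).inv()*R.from_quat(o['ee_rot'])).as_rotvec(); CZ=M[2]; return M
                         ~~~^^^^^^^^^^^
  File "kin.py", line 5, in fkR
    def fkR(q): return R.from_euler('ZYZYZ',[q[0],q[1]+q[2],q[3],q[4],q[5]])
                       ~~~~~~~~~~~~^^^^^^^^^^^^^^^^^^^^^^^^^^^^^^^^^^^^^^^^^
  File "scipy/spatial/transform/_rotation.pyx", line 1413, in scipy.spatial.transform._rotation.Rotation.from_euler
ValueError: Expected axis specification to be a non-empty string of upto 3 characters, got ZYZYZ
```

```bash
sed -i "s/^def fkR.*/def fkR(q): return R.from_euler('ZYZ',[q[0],q[1]+q[2],q[3]])*R.from_euler('YZ',[q[4],q[5]])/" kin.py
python3 - <<'E'
from kin import *
print('cal',CAL,fk(o['qpos'])[0]-o['ee_pos'])
for t in(40,45,50):
  for p in([.43,.02,.33],[.46,.02,.2],[.46,.02,.045],[.53,.02,.045],[.65,.01,.045]):
    q,er=ik(np.array(p),front(t),[.05,.5,2.2,3.14,.5,-1.57]); print(t,p,q.round(2),round(er,4))
A=np.array([.05,.0,1.9,0,.5,1.57]); print(fk(A)[0]); B=A.copy(); B[3]=3.14;B[5]=-1.57; print(fk(B)[0])
rows(A,6)
E
```

```text
cal [1.84972160e-16 2.00386507e-16 1.57079633e+00] [-0.0001431  -0.01147137 -0.00280242]
40 [0.43, 0.02, 0.33] [ 0.12 -0.16  2.48  4.19  0.13 -2.5 ] 0.0565
40 [0.46, 0.02, 0.2] [ 0.1   0.12  2.43  3.9   0.13 -2.22] 0.0002
40 [0.46, 0.02, 0.045] [ 0.1   0.65  2.46  3.28  0.67 -1.58] 0.0
40 [0.53, 0.02, 0.045] [ 0.08  0.64  2.32  3.29  0.52 -1.61] 0.0
40 [0.65, 0.01, 0.045] [ 0.04  0.68  2.07  3.3   0.31 -1.67] 0.0
45 [0.43, 0.02, 0.33] [ 0.12 -0.19  2.49  4.18  0.13 -2.5 ] 0.0389
45 [0.46, 0.02, 0.2] [ 0.11  0.14  2.47  3.53  0.28 -1.84] 0.0
45 [0.46, 0.02, 0.045] [ 0.11  0.72  2.49  3.28  0.86 -1.56] 0.0
45 [0.53, 0.02, 0.045] [ 0.08  0.69  2.35  3.28  0.69 -1.59] 0.0
45 [0.65, 0.01, 0.045] [ 0.04  0.71  2.1   3.27  0.46 -1.63] 0.0
50 [0.43, 0.02, 0.33] [ 0.12 -0.22  2.49  4.17  0.13 -2.5 ] 0.0214
50 [0.46, 0.02, 0.2] [ 0.12  0.19  2.52  3.42  0.45 -1.72] 0.0
50 [0.46, 0.02, 0.045] [ 0.12  0.81  2.51  3.28  1.05 -1.54] 0.0
50 [0.53, 0.02, 0.045] [ 0.09  0.75  2.38  3.27  0.86 -1.57] 0.0
50 [0.65, 0.01, 0.045] [ 0.04  0.75  2.13  3.25  0.61 -1.61] 0.0
[0.62872633 0.03146254 0.42727677]
[0.71757028 0.03612786 0.68768917]
-0.015 -0.018 -0.004 0.159 -0.067 0.108    [0.48  0.006 0.244]
-0.008 -0.014 0.001 0.144 -0.008 0.128    [0.516 0.004 0.276]
-0.002 -0.011 0.007 0.13 0.006 0.136    [0.548 0.005 0.31 ]
0.004 -0.011 0.014 0.118 0.02 0.145    [0.578 0.01  0.346]
0.008 -0.012 0.022 0.107 0.035 0.156    [0.605 0.019 0.385]
0.011 -0.014 0.031 0.096 0.049 0.169    [0.629 0.031 0.427]
```

Run:
```python
from kin import *
A=np.array([.08,-.4,2.2,0.2,.5,1.4]); rows(A,8)
print()
B=A.copy();B[3]=3.2;B[5]=-1.6
for f in(0,.25,.5,.75,1): print(fk(A+f*(B-A))[0].round(3))
Cq=np.array([.12,.19,2.51,3.42,.45,-1.72])
for f in(.2,.4,.6,.8,1): print('C',fk(B+f*(Cq-B))[0].round(3))
```

```text
-0.008 -0.02 -0.001 0.039 -0.058 0.099    [0.45  0.008 0.241]
-0.003 -0.018 0.002 0.028 -0.002 0.111    [0.457 0.008 0.269]
0.001 -0.016 0.007 0.017 0.009 0.112    [0.461 0.01  0.297]
0.005 -0.015 0.012 0.008 0.021 0.114    [0.463 0.015 0.326]
0.009 -0.016 0.018 0.0 0.032 0.117    [0.463 0.024 0.355]
0.012 -0.018 0.024 -0.008 0.043 0.122    [0.461 0.034 0.385]
0.014 -0.021 0.031 -0.016 0.054 0.128    [0.457 0.048 0.417]
0.015 -0.025 0.037 -0.026 0.063 0.135    [0.451 0.064 0.451]

[0.451 0.064 0.451]
[0.456 0.149 0.504]
[0.477 0.175 0.6  ]
[0.5   0.128 0.686]
[0.515 0.033 0.716]
C [0.546 0.034 0.605]
C [0.555 0.034 0.495]
C [0.544 0.032 0.388]
C [0.513 0.028 0.29 ]
C [0.465 0.021 0.203]
```

>>> send_rows(steps="-0.008 -0.02 0 0.039 0 0.1 0.8; -0.003 -0.018 0.002 0.028 0 0.11 0.8; 0.001 -0.016 0.007 0.017 0.01 0.112 0.8; 0.005 -0.015 0.012 0.008 0.02 0.114 0.8; 0.009 -0.016 0.018 0 0.032 0.117 0.8; 0.012 -0.018 0.024 -0.008 0.043 0.122 0.8; 0.014 -0.021 0.031 -0.016 0.054 0.128 0.8; 0.015 -0.025 0.037 -0.026 0.063 0.135 0.8")

```text
time: 11.9
ee_pos: [0.4476, 0.088, 0.4663]
ee_rot: [0.905, 0.066, 0.415, -0.074]
force: [0.4, -0.0, 0.4]
grip_width: 0.077
```

Run:
```python
from kin import *
print(o['qpos'].round(2),o['ee_pos'])
B=np.array([.08,-.4,2.2,3.2,.5,-1.6])
rows(B,22)
```

```text
[ 0.09 -0.42  2.19  0.24  0.52  1.36] [0.44763158 0.08795271 0.46631396]
0.02 -0.011 0.037 0.003 0.022 0.013    [0.448 0.093 0.47 ]
0.02 -0.016 0.035 0.001 0.068 0.03    [0.449 0.11  0.477]
0.02 -0.021 0.032 0.003 0.063 0.038    [0.449 0.126 0.487]
0.02 -0.026 0.028 0.006 0.057 0.046    [0.451 0.14  0.498]
0.019 -0.03 0.024 0.008 0.05 0.053    [0.453 0.153 0.512]
0.018 -0.033 0.02 0.01 0.042 0.059    [0.455 0.163 0.526]
0.018 -0.036 0.015 0.012 0.033 0.064    [0.458 0.171 0.542]
0.017 -0.038 0.01 0.014 0.023 0.067    [0.462 0.177 0.559]
0.016 -0.039 0.004 0.015 0.013 0.07    [0.465 0.18  0.577]
0.014 -0.04 -0.001 0.017 0.003 0.07    [0.47  0.181 0.594]
0.013 -0.04 -0.007 0.018 -0.007 0.07    [0.474 0.18  0.612]
0.012 -0.039 -0.012 0.018 -0.017 0.068    [0.479 0.176 0.629]
0.01 -0.037 -0.017 0.019 -0.026 0.065    [0.483 0.169 0.645]
0.009 -0.035 -0.022 0.019 -0.035 0.061    [0.488 0.16  0.66 ]
0.008 -0.032 -0.027 0.018 -0.044 0.056    [0.492 0.149 0.674]
0.006 -0.029 -0.031 0.017 -0.052 0.049    [0.497 0.136 0.687]
0.005 -0.024 -0.034 0.016 -0.058 0.042    [0.501 0.122 0.697]
0.004 -0.02 -0.037 0.015 -0.064 0.034    [0.505 0.106 0.705]
0.003 -0.015 -0.04 0.014 -0.069 0.025    [0.508 0.088 0.712]
0.002 -0.01 -0.041 0.012 -0.072 0.016    [0.511 0.07  0.716]
0.001 -0.004 -0.042 0.01 -0.074 0.006    [0.513 0.052 0.717]
0.001 0.001 -0.043 0.007 -0.075 -0.004    [0.515 0.033 0.716]
```

Follow the cone in two or three calls, with a check between them.

>>> send_rows(steps="0.02 -0.011 0.037 0.003 0.045 0.018 0.8; 0.02 -0.016 0.035 0.001 0.065 0.03 0.8; 0.02 -0.021 0.032 0.003 0.063 0.038 0.8; 0.02 -0.026 0.028 0.006 0.057 0.046 0.8; 0.019 -0.03 0.024 0.008 0.05 0.053 0.8; 0.018 -0.033 0.02 0.01 0.042 0.059 0.8; 0.018 -0.036 0.015 0.012 0.033 0.064 0.8; 0.017 -0.038 0.01 0.014 0.023 0.067 0.8; 0.016 -0.039 0.004 0.015 0.013 0.07 0.8; 0.014 -0.04 -0.001 0.017 0.003 0.07 0.8")

```text
time: 12.9
ee_pos: [0.4644, 0.199, 0.6359]
ee_rot: [0.707, 0.195, 0.634, -0.245]
force: [-0.0, -0.1, 0.4]
grip_width: 0.077
```

Run:
```python
from kin import *
print(o['qpos'].round(2),o['ee_pos'])
B=np.array([.08,-.4,2.2,3.2,.5,-1.6])
rows(B,10)
```

```text
[ 0.06 -0.42  2.18  1.72  0.58 -0.13] [0.46441388 0.19902238 0.63585602]
0.015 -0.046 -0.018 0.025 -0.084 0.057    [0.471 0.178 0.65 ]
0.013 -0.042 -0.025 0.024 -0.035 0.071    [0.477 0.169 0.668]
0.011 -0.038 -0.03 0.024 -0.046 0.063    [0.483 0.158 0.684]
0.009 -0.032 -0.036 0.023 -0.056 0.054    [0.489 0.144 0.697]
0.008 -0.026 -0.04 0.022 -0.064 0.043    [0.494 0.128 0.708]
0.006 -0.02 -0.043 0.021 -0.07 0.031    [0.499 0.11  0.715]
0.004 -0.013 -0.045 0.019 -0.075 0.019    [0.504 0.091 0.72 ]
0.003 -0.006 -0.046 0.017 -0.077 0.007    [0.509 0.072 0.722]
0.002 0.001 -0.046 0.015 -0.078 -0.006    [0.512 0.052 0.721]
0.001 0.007 -0.045 0.012 -0.077 -0.018    [0.515 0.033 0.716]
```

Tracking well: q4 has reached 1.72. I'll continue.

>>> send_rows(steps="0.015 -0.046 -0.018 0.025 -0.05 0.06 0.8; 0.013 -0.042 -0.025 0.024 -0.04 0.07 0.8; 0.011 -0.038 -0.03 0.024 -0.046 0.063 0.8; 0.009 -0.032 -0.036 0.023 -0.056 0.054 0.8; 0.008 -0.026 -0.04 0.022 -0.064 0.043 0.8; 0.006 -0.02 -0.043 0.021 -0.07 0.031 0.8; 0.004 -0.013 -0.045 0.019 -0.075 0.019 0.8; 0.003 -0.006 -0.046 0.017 -0.077 0.007 0.8; 0.002 0.001 -0.046 0.015 -0.078 -0.006 0.8; 0.001 0.007 -0.045 0.012 -0.077 -0.018 0.8")

```text
time: 13.9
ee_pos: [0.5057, 0.0268, 0.748]
ee_rot: [0.576, -0.003, 0.817, -0.007]
force: [0.3, -0.5, 1.0]
grip_width: 0.0771
```

Run:
```python
from kin import *
print(o['qpos'].round(2),o['ee_pos'])
for p,t in(([.46,.02,.5],70),([.46,.02,.35],60),([.46,.02,.2],50),([.46,.02,.045],48)):
    q,er=ik(np.array(p),front(t),[.1,.2,2.4,3.3,.5,-1.6]); print(p,t,q.round(2),round(er,4))
q,er=ik(np.array([.46,.02,.35]),front(60),o['qpos']); rows(q,10)
```

```text
[ 0.06 -0.41  2.2   3.25  0.56 -1.67] [0.50574055 0.02680637 0.74798987]
[0.46, 0.02, 0.5] 70 [ 0.1  -0.44  2.37  4.12  0.13 -2.5 ] 0.0183
[0.46, 0.02, 0.35] 60 [ 0.14 -0.22  2.46  3.99  0.21 -2.31] 0.0
[0.46, 0.02, 0.2] 50 [ 0.12  0.19  2.52  3.42  0.45 -1.72] 0.0
[0.46, 0.02, 0.045] 48 [ 0.11  0.77  2.5   3.28  0.97 -1.55] 0.0
0.004 0.055 -0.015 0.032 -0.067 -0.191    [0.514 0.01  0.7  ]
0.002 0.056 -0.012 0.022 -0.015 -0.163    [0.519 0.006 0.66 ]
0.001 0.056 -0.009 0.01 -0.01 -0.164    [0.522 0.004 0.618]
0.001 0.056 -0.006 -0.002 -0.004 -0.164    [0.521 0.003 0.577]
0.001 0.056 -0.003 -0.014 0.001 -0.163    [0.518 0.003 0.537]
0.001 0.056 -0.001 -0.025 0.005 -0.16    [0.512 0.004 0.497]
0.001 0.056 0.002 -0.037 0.01 -0.156    [0.502 0.007 0.458]
0.002 0.055 0.005 -0.047 0.014 -0.15    [0.491 0.01  0.42 ]
0.003 0.054 0.007 -0.057 0.018 -0.144    [0.476 0.015 0.384]
0.004 0.052 0.009 -0.066 0.021 -0.136    [0.46 0.02 0.35]
```

Run:
```python
from kin import *
for t in(70,75):
    q,er=ik(np.array([.455,.02,.36]),front(t),o['qpos']); print(t,q.round(2),round(er,4))
q,er=ik(np.array([.455,.02,.36]),front(70),o['qpos']); rows(q,10)
```

```text
70 [ 0.16 -0.18  2.55  3.56  0.48 -1.88] 0.0
75 [ 0.18 -0.13  2.55  3.54  0.59 -1.84] 0.0089
0.004 0.044 -0.002 0.026 -0.042 -0.191    [0.512 0.016 0.7  ]
0.003 0.044 -0.002 0.017 0.005 -0.16    [0.516 0.017 0.66 ]
0.002 0.044 -0.002 0.006 0.005 -0.16    [0.518 0.019 0.62 ]
0.001 0.044 -0.002 -0.005 0.004 -0.158    [0.516 0.02  0.581]
0.0 0.044 -0.002 -0.016 0.004 -0.156    [0.513 0.021 0.541]
-0.001 0.044 -0.002 -0.026 0.003 -0.154    [0.506 0.021 0.503]
-0.001 0.044 -0.002 -0.036 0.001 -0.15    [0.497 0.021 0.466]
-0.002 0.044 -0.002 -0.046 -0.0 -0.146    [0.485 0.021 0.429]
-0.003 0.044 -0.002 -0.056 -0.002 -0.141    [0.471 0.021 0.394]
-0.004 0.044 -0.002 -0.065 -0.004 -0.135    [0.455 0.02  0.36 ]
```

>>> send_rows(steps="0.004 0.044 -0.002 0.026 -0.01 -0.16 0.8; 0.003 0.044 -0.002 0.017 0 -0.16 0.8; 0.002 0.044 -0.002 0.006 0 -0.16 0.8; 0.001 0.044 -0.002 -0.005 0 -0.158 0.8; 0 0.044 -0.002 -0.016 0 -0.156 0.8; -0.001 0.044 -0.002 -0.026 0 -0.154 0.8; -0.001 0.044 -0.002 -0.036 0 -0.15 0.8; -0.002 0.044 -0.002 -0.046 0 -0.146 0.8; -0.003 0.044 -0.002 -0.04 0 -0.141 0.8")

```text
time: 14.8
ee_pos: [0.4683, 0.0146, 0.4116]
ee_rot: [0.793, -0.026, 0.608, 0.022]
force: [1.0, -0.5, -0.4]
grip_width: 0.077
```

Run:
```python
from kin import *
print(o['qpos'].round(2),o['ee_pos'])
q,er=ik(np.array([.465,.02,.2]),front(55),o['qpos']); print(q.round(2),er);rows(q,5)
o['qpos']=q; o['ee_pos'],r=fk(q); o['ee_rot']=r.as_quat()
q,er=ik(np.array([.475,.02,.05]),front(48),q); print(q.round(2),er);rows(q,5)
```

```text
[ 0.12 -0.24  2.51  3.55  0.47 -1.89] [0.4683447  0.01456369 0.41158854]
[ 0.13  0.26  2.55  3.37  0.63 -1.66] 2.2553573592043467e-15
0.0 0.044 0.002 0.026 -0.032 -0.186    [0.475 0.006 0.365]
0.001 0.044 0.003 0.013 0.012 -0.166    [0.478 0.01  0.324]
0.003 0.044 0.004 -0.002 0.013 -0.166    [0.478 0.013 0.282]
0.004 0.044 0.004 -0.018 0.014 -0.165    [0.473 0.016 0.241]
0.005 0.045 0.004 -0.033 0.014 -0.163    [0.465 0.02  0.2  ]
[ 0.11  0.74  2.48  3.28  0.91 -1.56] 1.3266113891002156e-11
-0.002 0.015 -0.001 0.027 -0.002 -0.11    [0.472 0.019 0.172]
-0.001 0.015 -0.0 0.018 -0.001 -0.116    [0.476 0.019 0.143]
0.001 0.016 0.0 0.009 0.0 -0.121    [0.479 0.019 0.113]
0.002 0.016 0.001 -0.002 0.001 -0.125    [0.478 0.02  0.082]
0.003 0.016 0.001 -0.013 0.002 -0.128    [0.475 0.02  0.05 ]
```

>>> send_rows(steps="0 0.044 0.002 0.026 0.005 -0.17 0.8; 0.001 0.044 0.003 0.013 0.005 -0.166 0.8; 0.003 0.044 0.004 -0.002 0.005 -0.166 0.8; 0.004 0.044 0.004 -0.018 0.005 -0.165 0.8; 0.005 0.045 0.004 -0.02 0.005 -0.163 0.8; -0.002 0.015 0 0.02 0 -0.11 0.8; -0.001 0.015 0 0.015 0 -0.116 0.8; 0.001 0.016 0 0.009 0 -0.12 0.8; 0.002 0.016 0 -0.002 0 -0.1 0.8; 0 0 0 0 0 0 0.8")

```text
time: 15.8
ee_pos: [0.4868, 0.0103, 0.0963]
ee_rot: [0.903, -0.019, 0.428, 0.031]
force: [0.6, 0.5, 0.4]
grip_width: 0.077
```

Run:
```python
from kin import *
plan([.48,.019,.045],front(48),4)
q,er=ik(np.array([.66,.012,.045]),front(48),o['qpos']); print(q.round(2),er)
snap('scene','scene2')
```

```text
N 4 row [0.0066 0.0074 0.0034] [-0.0068  0.0087 -0.0513] tcp [0.4868 0.0103 0.0963] q [ 0.07  0.63  2.5   3.31  0.87 -1.63] F [0.6 0.5 0.4] t 15.8
[ 0.05  0.74  2.1   3.26  0.53 -1.62] 1.2985135933629882e-10
```

View pics/scene2.png

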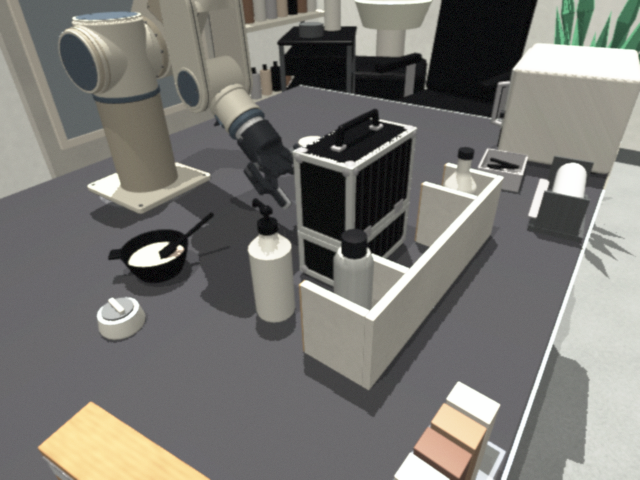

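The gripper, at (265,180), stands tilted in front of the case, clear of the bowl and pump. I'll finish the descent, approach and push.

>>> send_rows(steps="0.007 0.007 0.003 0 0.009 -0.055 0.8; 0.007 0.007 0.003 0 0.009 -0.055 0.8; 0.007 0.007 0.003 0 0.009 -0.055 0.8; 0.007 0.007 0.003 0 0.009 -0.055 0.8; 0 0 0 0.03 0 0 0.8; 0 0 0 0.03 0 0 0.8; 0 0 0 0 0 0 0.8")

```text
time: 16.55
ee_pos: [0.5108, 0.0159, 0.0567]
ee_rot: [0.906, -0.019, 0.422, 0.015]
force: [-0.5, 0.8, 0.2]
grip_width: 0.0769
```

Run:
```python
from kin import *
plan([.535,.0165,.042],front(45),10)
```

```text
N 10 row [0.0009 0.0054 0.0005] [ 0.0097  0.0002 -0.0059] tcp [0.5108 0.0159 0.0567] q [ 0.06  0.74  2.43  3.25  0.9  -1.58] F [-0.5  0.8  0.2] t 16.6
```

>>> send_rows(steps="0.002 0.008 0.001 0 0 -0.035 0.8; 0.002 0.008 0.001 0 0 -0.03 0.8; 0.002 0.008 0.001 0.01 0 -0.02 0.8; 0.002 0.008 0.001 0.02 0 0 0.8; 0.001 0.005 0.001 0.02 0 0 0.8; 0 0.005 0 0.025 -0.001 -0.002 0.8; 0 0.005 0 0.025 -0.001 -0.002 0.8; 0 0.005 0 0.025 -0.001 -0.002 0.8")

```text
time: 17.35
ee_pos: [0.541, 0.0145, 0.031]
ee_rot: [0.925, -0.018, 0.379, 0.008]
force: [-14.6, 1.5, 10.0]
grip_width: 0.0768
```

Run:
```python
from kin import *
plan([.535,.0165,.042],front(45),10)
```

```text
N 10 row [ 0.     -0.0005 -0.    ] [-0.0024  0.0008  0.0044] tcp [0.541  0.0145 0.031 ] q [ 0.03  0.74  2.33  3.22  0.71 -1.58] F [-14.6   1.5  10. ] t 17.4
```

>>> send_rows(steps="0 0.003 0 0.04 -0.001 0.006 0.8; 0 0.003 0 0.04 -0.001 0.006 0.8; 0 0.003 0 0.04 -0.001 0.005 0.8; 0 0.003 0 0.04 -0.001 0.004 0.8; 0 0.003 0 0.04 -0.001 0.003 0.8; 0 0.003 0 0.04 -0.001 0.002 0.8; 0 0.003 0 0.04 -0.001 0 0.8; 0 0.003 0 0.04 -0.001 0 0.8")

```text
time: 18.15
ee_pos: [0.584, 0.0121, 0.0215]
ee_rot: [0.946, -0.016, 0.324, 0.009]
force: [-15.7, 0.4, 11.5]
grip_width: 0.077
```

Run:
```python
from kin import *
plan([.64,.013,.042],front(45),10)
snap('top','top4')
import cv2
i=cv2.imread('pics/top4.png')[90:290,180:440]; cv2.imwrite('pics/top4c.png',cv2.convertScaleAbs(cv2.resize(i,None,fx=3,fy=3,interpolation=cv2.INTER_CUBIC),alpha=1.3,beta=15))
```

```text
N 10 row [ 0.0001 -0.0079 -0.0002] [0.0224 0.0004 0.0082] tcp [0.584  0.0121 0.0215] q [ 0.02  0.7   2.2   3.24  0.42 -1.62] F [-15.7   0.4  11.5] t 18.1
```

View pics/top4c.png

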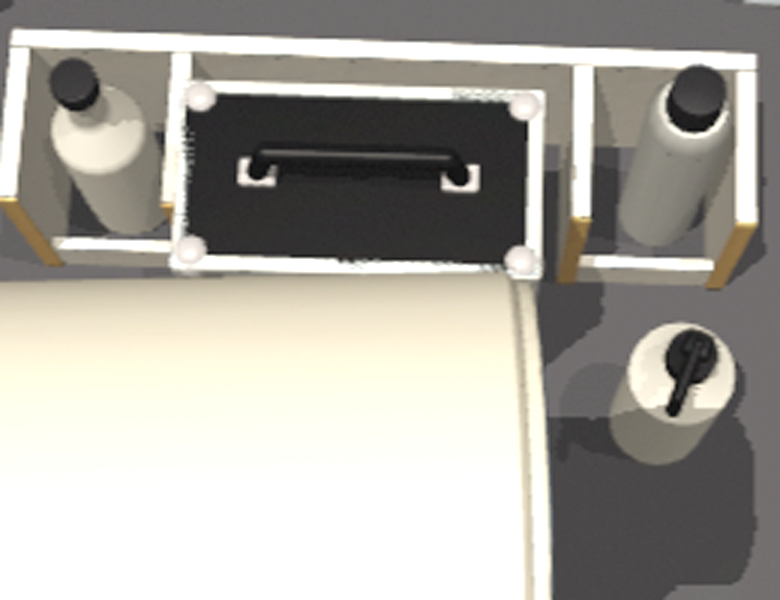

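Crop (3x, offset 180,90): the case is entering the bay. Its lid corners are at about (182,80), (545,92), (541,277) and (170,272), and the arm covers the front. The tool has sunk and steepened, so I'll raise it and re-tilt while pushing.

Run:
```python
from fit import *
c=load('top4'); f=lambda a:np.array(a,float)/3+[180,90]
k,e=fit(c,CL,f([[182,80],[545,92],[541,277],[170,272]]),[.6,0.02,0]); print('case',k,e.tolist())
print(rel(k,[.7639,.0059,-.0387]),'front mid',w(k,[[-.055,0,0]]))
```

```text
case [ 0.64204265  0.01332841 -0.02895861] [[-0.1, 0.1], [-0.1, -0.9], [0.3, 1.2], [-0.1, -0.2]]
(np.float64(-0.06705612501010934), np.float64(0.003243910447962014), np.float64(0.5581402769945196)) front mid [[0.58706571 0.01492091 0.        ]]
```

>>> send_rows(steps="0 -0.012 0 0.03 -0.001 0.03 0.8; 0 -0.012 0 0.03 -0.001 0.03 0.8; 0 -0.012 0 0.03 -0.001 0.03 0.8; 0 -0.012 0 0.03 -0.001 0.03 0.8; 0 -0.012 0 0.03 -0.001 0.02 0.8")

```text
time: 18.7
ee_pos: [0.5995, 0.0106, 0.0401]
ee_rot: [0.94, -0.015, 0.342, 0.008]
force: [-8.6, 1.1, -4.8]
grip_width: 0.077
```

Run:
```python
from kin import *
plan([.64,.013,.042],front(45),10)
```

```text
N 10 row [ 0.0001 -0.0056 -0.0003] [0.0162 0.001  0.0008] tcp [0.5995 0.0106 0.0401] q [ 0.01  0.68  2.19  3.23  0.42 -1.61] F [-8.6  1.1 -4.8] t 18.7
```

>>> send_rows(steps="0 -0.008 0 0.035 0 0.008 0.8; 0 -0.008 0 0.035 0 0.008 0.8; 0 -0.008 0 0.035 0 0.008 0.8; 0 -0.008 0 0.035 0 0.008 0.8; 0 -0.008 0 0.035 0 0.008 0.8")

```text
time: 19.2
ee_pos: [0.62, 0.0102, 0.0377]
ee_rot: [0.937, -0.015, 0.349, 0.007]
force: [-17.6, 1.0, 12.3]
grip_width: 0.0766
```

Run:
```python
from kin import *
plan([.65,.013,.042],front(45),10)
```

```text
N 10 row [ 0.0001 -0.0046 -0.0003] [0.012  0.0011 0.0017] tcp [0.62   0.0102 0.0377] q [ 0.01  0.69  2.15  3.22  0.42 -1.61] F [-17.6   1.   12.3] t 19.2
```

Stable. About 30 mm is left, so I'll go slower and watch the force.

>>> send_rows(steps="0 -0.008 0 0.03 0 0.009 0.8; 0 -0.008 0 0.03 0 0.009 0.8; 0 -0.008 0 0.03 0 0.009 0.8; 0 -0.008 0 0.03 0 0.009 0.8")

```text
time: 19.6
ee_pos: [0.6324, 0.0099, 0.0376]
ee_rot: [0.934, -0.015, 0.356, 0.007]
force: [-15.5, 0.9, 10.1]
grip_width: 0.0771
```

>>> send_rows(steps="0 -0.007 0 0.03 0 0.009 0.8; 0 -0.007 0 0.025 0 0.009 0.8; 0 -0.007 0 0.025 0 0.009 0.8")

```text
time: 19.9
ee_pos: [0.6394, 0.0097, 0.0376]
ee_rot: [0.933, -0.015, 0.36, 0.007]
force: [-15.9, 0.3, 9.8]
grip_width: 0.0769
```

>>> send_rows(steps="0 -0.006 0 0.025 0 0.008 0.8; 0 -0.006 0 0.025 0 0.008 0.8; 0 -0.006 0 0.025 0 0.008 0.8")

```text
time: 20.2
ee_pos: [0.6451, 0.0095, 0.0372]
ee_rot: [0.932, -0.014, 0.361, 0.007]
force: [-18.4, 0.6, 13.2]
grip_width: 0.077
```

>>> send_rows(steps="0 -0.006 0 0.025 0 0.008 0.8; 0 -0.006 0 0.025 0 0.008 0.8")

```text
time: 20.4
ee_pos: [0.6491, 0.0094, 0.0372]
ee_rot: [0.932, -0.014, 0.363, 0.007]
force: [-17.6, 0.7, 11.6]
grip_width: 0.0767
```

>>> send_rows(steps="0 -0.006 0 0.025 0 0.008 0.8; 0 -0.006 0 0.025 0 0.008 0.8")

```text
time: 20.6
ee_pos: [0.6521, 0.0093, 0.0367]
ee_rot: [0.932, -0.014, 0.363, 0.007]
force: [-26.5, 0.2, 17.1]
grip_width: 0.0769
```

>>> send_rows(steps="0 -0.006 0 0.025 0 0.008 0.8; 0 -0.006 0 0.025 0 0.008 0.8")

```text
time: 20.8
ee_pos: [0.6521, 0.0093, 0.0347]
ee_rot: [0.932, -0.014, 0.361, 0.007]
force: [-23.5, 0.5, 14.1]
grip_width: 0.0765
```

The motion stopped at x=0.652 (home was predicted at about 0.651) and the force rose. I'll give one firmer nudge, then back off.

>>> send_rows(steps="0 -0.004 0 0.04 0 0.012 0.8; 0 -0.004 0 0.045 0 0.012 0.8")

```text
time: 21.0
ee_pos: [0.6524, 0.0094, 0.0309]
ee_rot: [0.937, -0.014, 0.348, 0.006]
force: [-47.3, 0.7, 30.4]
grip_width: 0.0769
```

>>> send_rows(steps="0 0 0 -0.03 0 0 0.8; 0 0 0 -0.08 0 0 0.8; 0 0 0 -0.1 0 0 0.8; 0 0 0 -0.1 0 0.02 0.8; 0 0 0 -0.1 0 0.03 0.8; 0 0 0 -0.1 0 0.04 0.8; 0 0 0 0 0 0 0.8; 0 0 0 0 0 0 0.8")

```text
time: 21.8
ee_pos: [0.514, 0.0085, 0.0485]
ee_rot: [0.94, -0.014, 0.34, 0.007]
force: [0.1, 0.9, -0.1]
grip_width: 0.0771
```

Run:
```python
from kin import *
plan([.48,.013,.1],front(45),10)
snap('top','top5'); snap('scene','scene5')
import cv2
i=cv2.imread('pics/top5.png')[80:280,170:436]; cv2.imwrite('pics/top5c.png',cv2.convertScaleAbs(cv2.resize(i,None,fx=3,fy=3,interpolation=cv2.INTER_CUBIC),alpha=1.3,beta=15))
```

```text
N 10 row [-0.     -0.0058 -0.0005] [-0.0136  0.0018  0.0206] tcp [0.514  0.0085 0.0485] q [ 0.01  0.64  2.36  3.19  0.55 -1.59] F [ 0.1  0.9 -0.1] t 21.8
```

View pics/top5c.png

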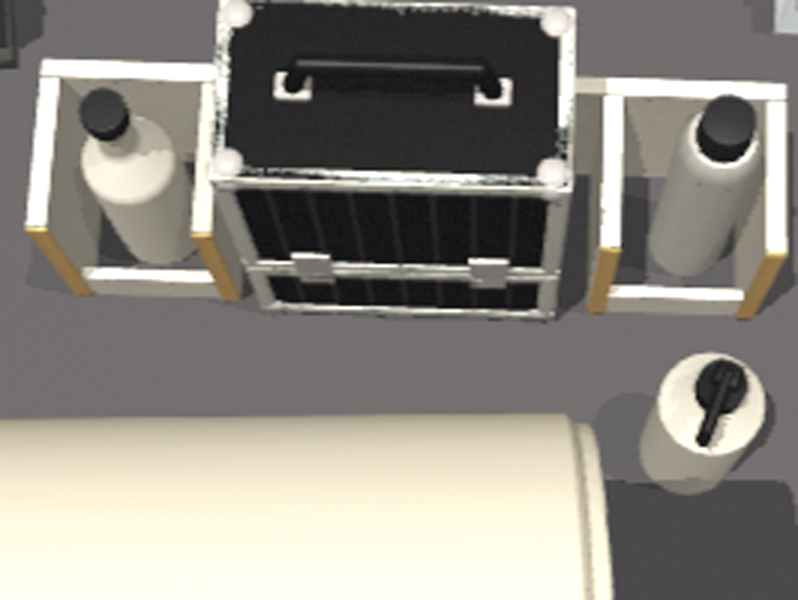

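View pics/scene5.png

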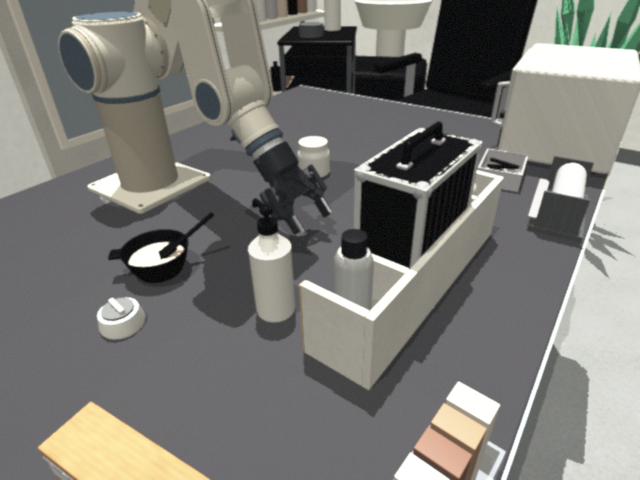

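The case sits in the bay, upright, with all the others standing and the gripper clear in front. In crop coordinates (3x, offset 170,80), its front top corners are at (210,184) and (573,187), the back right one at (577,9), and its foot at (262,312) and (555,318). Final pose check:

Run:
```python
from fit import *
c=load('top5'); f=lambda a:np.array(a,float)/3+[170,80]
k,e=fit(c,[CL[1],CL[2],CL[3],[-.055,-.1,.005],[-.055,.1,.005]],f([[577,9],[573,187],[210,184],[555,318],[260,312]]),[.7,0,0]); print('case',k,e.tolist())
L=[[-.1,-.12,.13],[-.1,.12,.13],[-.1,-.234,.13],[.012,-.234,.13],[.012,.234,.13],[-.1,.234,.13]]
o,e=fit(c,L,f([[602,249],[214,234],[786,254],[786,86],[43,60],[29,228]]),[.76,0,0]); print('org',o,e.tolist())
print(rel(k,o),rel(k,[.7639,.0059,-.0387]))
a,b=[cv2.cvtColor(load(n)['image'],cv2.COLOR_RGB2GRAY).astype(int) for n in('scene0','scene5')]
D=abs(a-b)
for n,(x,y,X,Y) in dict(pump=(250,235,300,320),can=(338,235,372,290),bowl=(110,225,190,280),timer=(95,295,148,338),tub=(300,137,325,160)).items(): print(n,(D[y:Y,x:X]>25).mean().round(3))
```

```text
case [ 0.71068887  0.01119702 -0.02406942] [[-0.3, -1.8], [0.5, 0.7], [-0.7, -0.7], [-0.3, 0.6], [1.2, 0.6]]
org [ 0.76404171  0.00470646 -0.03970519] [[0.1, -0.2], [-0.8, 0.2], [0.8, 0.3], [0.7, -0.3], [-0.0, -0.2], [-0.9, 0.1]]
(np.float64(0.0014248402720887317), np.float64(0.005227551231811869), np.float64(0.8958633473712337)) (np.float64(0.0016178788137510957), np.float64(0.004038950047137519), np.float64(0.8382703166975435))
pump 0.123
can 0.034
bowl 0.262
timer 0.305
tub 0.04
```

```bash
python3 -c "
from h import *
o=observe();print(o['time'],o['force'].round(1),o['qd'].round(3));print(sign_off())"
```

```text
21.9 [ 0.5 -0.4 -0.2] [-0.     0.002 -0.012  0.001  0.005  0.001]
the job is handed in; nothing more can be done
None
```

The case is home in the bay and the job is handed in at about 22 s. I pushed it with the fingertips only, low on the bottom shell (about 20–60 mm up). First I pushed its left side, which squared it up and centred it on the bay. Then I pushed its front until it stopped against the back board. The push force reached about 47 N horizontally at the end stop, and then I backed off.

**Pose:** the last camera fit put the case's back at the back board (+1.4 mm, within the measuring error of about 2 mm). It was 5 mm off the centre line, about 0.9° from square, and looked upright.

**Robot:** it stood well clear of the case, with the wrist force near zero.

**Other things:** they all looked in place and standing. My automatic image comparison of five of them flagged changes at the timer (30%), bowl (26%) and pump (12%). By eye they had not moved, and I put the changes down to the arm's shadow. I did not re-measure their positions.

**What went wrong:** the first front approach ran into a wrist joint limit, so I turned the wrist the other way round and came in again. Early in the front push the tool also sank to about 21 mm and steepened; I corrected it on the way.

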